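Clamp the bottle rack and key in the mixing cycle

ROBOT

A 6-joint arm with a two-finger parallel gripper is mounted at the origin on the work surface. World frame = base frame: x ahead of the robot, y to its left, z up, the work surface at z = 0. Lengths are in mm, angles in rad, forces in N, time in s.
With the tool pointing down it reaches from about 200 to 875 mm from the base axis. Payload 3.4 kg.
Tool frame: the origin (TCP) lies at the very end of the fingers, on their centre line; the grasp point (between the pads) lies 19 mm behind it; z points along the fingers, y is the direction in which the jaws open and shut (so a half turn about z gives the same grasp; the last joint's range is limited). The gripper opens to 94 mm and grips with 3 to 60 N. Pads are 16 mm wide; open, the fingers measure 119 mm over their backs; the gripper's body (75 mm by 177 mm) begins 78 mm behind the grasp point.
Start: joints at [-1.437, 0.276, 1.505, -0, 1.361, -0.121], TCP at [144.927, -556.472, 205.493] pointing down, gripper open.
Joint ranges: [-2.89, 2.89], [-0.75, 2.08], [0.22, 2.7], [-1.18, 4.32], [0.11, 2.71], [-2.7, 2.7]. Speed limits (rad/s): [2.57, 2.57, 3.14, 3.14, 3.14, 3.14].

INTERFACE

Orientations are given as a unit quaternion [x, y, z, w].
In Python, from cell import manip, imaging gives the robot as it stands. The module is installed in compiled form; this text tells all that it offers.
- The arm moves only by the tool carry_out, never from a script. Its argument "deltas" is a list of rows, each a list of 7 numbers: the opening, from -1 (shut) to 1 (fully open), then the shift along the tool's x, y, z in mm, then the turn, a rotation vector about the tool's x, y, z in rad. In form: [[claw, dx, dy, dz, wx, wy, wz], ...]. A call has 1 to 8 rows; each row shifts and turns the pose as measured when the row begins, along the tool's axes as they then stand; what a row does not reach is not made up. A row lasts 1/12 s, in which the tool goes at most 41.7 mm and 7.16 degrees, less where a joint would pass 70% of its speed; a pose out of reach is approached as far as the arm can. A call is refused whole if a number of a shift passes 41.7 or a number of a turn 0.125, either way. A call with a gripper value outside its range is refused whole. The fingers move at their own pace and stop on an object; the grip force is fixed at half the most. Time passes only in rows, so rows that do not move let the fingers close. It gives the time, the measured TCP pose, the force and the opening at its end, in the units of the state.
- manip.state(): the state, without advancing time (a new reading comes with each control period).
- imaging.grab_frame(name): name is "scene" or "top" or "wrist"; returns a dict with "pixels" (480x640x3 uint8, red, green, blue), "range_z" (480x640 float32, mm along the optical axis (not along the pixel's ray), 0 where there is no reading), "mtx" (3x3 intrinsics, pixels), "origin" and "orientation" of the camera in the world; the wrist camera has in their place "tool_from_camera" (4x4, takes a point from camera to tool coordinates, whose origin is the TCP and whose axes are the flange's). Camera axes: x right, y up, looking along -z (the intrinsics and any distortion apply to the point x, -y, -z); pixel columns grow to the right and rows downward; lengths in mm; the calibration is good to about 2 mm. A picture is of the moment at which its call begins: read the wrist's pose just before it.
- manip.job_done(): hands the job in, once; it reports no verdict.
The state is a dict: "t": time; "q": joint angles; "joint_velocities": joint speeds; "joint_torque": joint torques, N m; "ee_pos": TCP position; "orientation": TCP orientation; "contact_force": force on the tool from outside, world axes, zero at the start; "wrist_torque": the same for the moment, N m; "finger_gap": finger opening in mm.
Only numpy, scipy, OpenCV 4.12 (cv2) and the standard library are available. Lean on these libraries where they do the work, as an engineer would, in place of code of your own. Each camera call takes 0.05 s, during which the arm holds its last target. There are 200 camera calls.

TASK

Lock the bottle rack on the mixer: push the ball-ended clamp lever away from its near end stop, past the stiff point, until it snaps home at the far end and stays there. Then start the cycle on the control pad by pressing three keys right down, one at a time and letting each come up before the next: first the square key, then the round key, then the long bar key. Press no key before the rack is locked, do not press the cross-shaped key, and do not shift or knock over the loose things around.

Things in the scene. Friction and masses are not known exactly. Their poses are not given: they have to be found in the camera images.
- mixer: White bench mixer fixed to the table, body 270 (x) x 220 (y) mm and 55 high, from x = -110 to 160 and y = -100 to 120 in its own frame. Its origin is on the table below the lever's shaft; z up, +x is away from the robot (within 0.25 rad). On its far half stands a fixed black rack with six amber bottles, tops at z = 157 mm, from x = 45 to 145 and y = -50 to 90. The steel clamp lever is on its near half, on the -y side.
- clamp_lever (a joint): Lever angle, rad: 0 = near stop, leaning 0.6 towards the mixer's -x; grows as the ball swings over towards +x; 1.05 = far stop, locked. Starts at 0 to 0.3. It moves lightly (1 N at the ball) and stays put up to 0.48; there a spring detent resists with about 9 N, easing to nothing at its crest, 0.74. Pushed past 0.8 it snaps on to about 1.0, locked; let go before 0.65 it falls back to 0.5.
- knob (a point): Centre of the black ball, 40 mm in diameter, at the end of the 14 mm thick lever rod. It moves with the lever, on an arc of radius 130 mm about lever_pivot in the mixer's x-z plane (190 to 215 mm above the table).
- lever_pivot (a point): Point on the lever's shaft axis (the axis is the mixer's y) in the plane of the lever rod, 85 mm above the table. At angle q the ball is at +130 sin(q - 0.6) mm in mixer x and +130 cos(q - 0.6) mm in z from here.
- pad: White control pad fixed to the table, 200 x 200 mm, 57 mm high at its dark top plate; origin under its centre, its own axes roughly along the world's. Four plug-in keys in 74 mm square black bezels form a 2 x 2 grid at 80 mm spacing; which key is where changes. All caps are of the same grey plastic.
- square_top (a point): Centre of the top face of the square key, 46 x 46 mm; z up, axes as the pad's. Unpressed about 75 mm above the table, 12 mm proud of its bezel; moves down with the key.
- round_top (a point): Centre of the top face of the round key, 52 mm in diameter; z up, axes as the pad's. Unpressed about 75 mm above the table, 12 mm proud of its bezel; moves down with the key.
- bar_top (a point): Centre of the top face of the long bar key, 22 mm (x) by 66 mm (y); z up, axes as the pad's. Unpressed about 75 mm above the table, 12 mm proud of its bezel; moves down with the key.
- cross_top (a point): Centre of the top face of the cross-shaped key, 60 mm over its 18 mm wide arms; not to be pressed; z up, axes as the pad's. Unpressed about 75 mm above the table, 12 mm proud of its bezel; moves down with the key.
- square_key (a joint): Travel of the square key, m: 0 = up, 0.008 = fully down. Springs back when let go; about 1.8 N starts it, 6 N holds it fully down.
- round_key (a joint): Travel of the round key, m: 0 = up, 0.008 = fully down. Springs back when let go; about 1.8 N starts it, 6 N holds it fully down.
- bar_key (a joint): Travel of the bar key, m: 0 = up, 0.008 = fully down. Springs back when let go; about 1.8 N starts it, 6 N holds it fully down.
- cross_key (a joint): Travel of the cross key, m: 0 = up, 0.008 = fully down. Springs back when let go; about 1.8 N starts it, 6 N holds it fully down.
- reagent: Bystander, loose: amber reagent bottle with white cap, 48 dia x 105 tall mm; origin at the centre of its underside.
- specimen_cup: Bystander, loose: clear open cup, 52 dia x 60 tall mm; origin at the centre of its underside.
- tip_box: Bystander, loose: grey box with clear lid, 90 x 125 x 62 tall mm; origin at the centre of its underside.
- scanner: Bystander, loose: black and grey hand-held reader lying down, about 205 x 50 x 35 mm; origin at the centre of its underside.

How it is judged:
By the outcome, as a careful person would: the job done as asked, in the order asked, and still so for the second after the job is handed in, with the robot touching nothing.
It also fails if it takes over 54 s, if anything falls off the work surface, if the arm or the gripper's body presses on something with over 40 N, if the wrist force passes 120 N, or if a joint passes its speed limit or range.

## Working session

There is one attempt and no reset: what is moved stays moved. The work goes in short steps, Python scripts to look and compute and a tool call to move; the robot and the scene stay as the last step left them, time stands still between calls to the robot, and variables do not carry over. Pictures are saved under pics/ and viewed, about 8 in all and at most 12, crops included, and the job is handed in when it is done.

Besides the shell and the picture viewer there is one more tool, called after "Request:" by a JSON object that holds its "api" and its "payload". carry_out: Moves the arm, as the interface text tells. Its arguments: {"type":"object","properties":{"deltas":{"type":"array"}},"required":["deltas"]}

```bash
mkdir -p pics; cat > h.py <<'E'
import numpy as np, cv2
from scipy.spatial.transform import Rotation as R
from cell import manip, imaging
def grab(name):
    s=manip.state(); f=imaging.grab_frame(name)
    if name=='wrist':
        T=np.eye(4);T[:3,:3]=R.from_quat(s['orientation']).as_matrix();T[:3,3]=s['ee_pos'];M=T@np.array(f['tool_from_camera'])
    else:
        M=np.eye(4);o=np.array(f['orientation']);M[:3,:3]=R.from_quat(o).as_matrix() if o.size==4 else o;M[:3,3]=f['origin']
    f['M']=M; return f
def cloud(f):
    K=np.array(f['mtx']);d=f['range_z'].astype(float);v,u=np.mgrid[:480,:640]
    p=np.stack([(u-K[0,2])/K[0,0]*d,-(v-K[1,2])/K[1,1]*d,-d],-1)
    P=p@f['M'][:3,:3].T+f['M'][:3,3];P[d==0]=np.nan;return P
def ray(f,u,v,z):
    K=np.array(f['mtx']);r=f['M'][:3,:3]@np.array([(u-K[0,2])/K[0,0],-(v-K[1,2])/K[1,1],-1]);o=f['M'][:3,3]
    return o+r*(z-o[2])/r[2]
def save(f,n,im=None): cv2.imwrite('pics/'+n+'.png',(f['pixels'] if im is None else im)[:,:,::-1])
E
python3 - <<'E'
from h import *
print(manip.state())
for n in('scene','top'):
    f=grab(n);save(f,n);np.savez(n+'.npz',pixels=f['pixels'],range_z=f['range_z'],mtx=f['mtx'],M=f['M']);print(n,f['origin'],f['mtx'],[k for k in f],(f['range_z']>0).mean())
E
```

```text
{'t': 0.0, 'q': array([-1.43700619e+00,  2.76572024e-01,  1.50609143e+00, -4.13566296e-06,
        1.36066396e+00, -1.20980864e-01]), 'joint_velocities': array([-3.26218194e-04, -1.04301428e-03, -5.70974241e-06,  9.22981401e-04,
       -1.87104478e-04,  9.97156244e-04]), 'joint_torque': array([ 2.35361069e-03, -4.04583764e+01, -2.37227118e+01,  7.05714338e-02,
        3.44554929e-02, -1.52027765e-04]), 'ee_pos': array([ 144.84484979, -555.8981767 ,  204.63444096]), 'orientation': array([ 9.91897004e-01,  1.27041647e-01, -7.57714884e-06, -8.67349612e-04]), 'contact_force': array([ 0.35995781, -0.05943253,  1.1493356 ]), 'wrist_torque': array([-0.01131218, -0.00838412, -0.03268468]), 'finger_gap': 93.91601885353603}
scene [1274.96680074 -609.04551135  759.44230406] [[465.48847938   0.         319.63776966]
 [  0.         465.48847938 242.66337697]
 [  0.           0.           1.        ]] ['pixels', 'range_z', 'mtx', 'origin', 'orientation', 'M'] 0.9958430989583333
top [ 338.61962438  -15.12350693 1680.36815013] [[533.24427599   0.         321.36504448]
 [  0.         533.24427599 227.76389939]
 [  0.           0.           1.        ]] ['pixels', 'range_z', 'mtx', 'origin', 'orientation', 'M'] 0.99609375
```

View pics/scene.png

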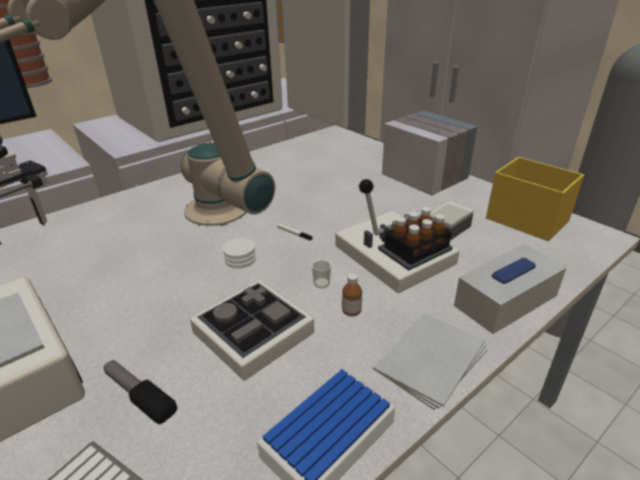

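View pics/top.png

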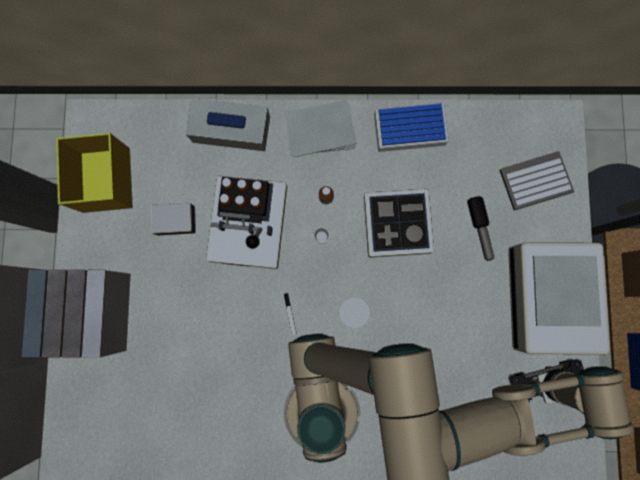

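Scene view: lever ball at about (366,186) leaning toward the robot, pad at (252,327). Top view (+x up, +y left): ball at (253,241), mixer at (247,221). On the pad, the keys are square (386,209), bar (412,208), cross (387,235) and round (414,233).

```bash
python3 - <<'E'
from h import *
for n in('top','scene'):
    f=dict(np.load(n+'.npz'));P=cloud(f);x,y,z=P[...,0],P[...,1],P[...,2]
    print(n,'table z',np.nanmedian(z[(abs(x-400)<60)&(abs(y-150)<40)]))
    px=f['pixels'].astype(int)
    # knob: dark high points
    m=(z>165)&(z<240)&(abs(y-190)<160)&(abs(x-500)<200)&(px.max(-1)<70)
    c=cv2.connectedComponentsWithStats(m.astype(np.uint8))
    for i in range(1,c[0]):
        if c[2][i,4]>15:
            q=P[c[1]==i]
            A=np.c_[2*q,np.ones(len(q))];s=np.linalg.lstsq(A,(q**2).sum(1),rcond=None)[0]
            print(' knob',c[2][i],c[3][i],q.mean(0).round(1),q.max(0).round(1),q.min(0).round(1))
    # keys
    for lo,hi,name,amin in((69,82,'key',60),(48,85,'body',900)):
        m=((z>lo)&(z<hi)&(x>300)&(x<800)).astype(np.uint8)
        if name=='key': m[(y>-80)|(y<-350)]=0
        c=cv2.connectedComponentsWithStats(m)
        for i in range(1,c[0]):
            if c[2][i,4]>amin:
                q=P[c[1]==i];r=cv2.minAreaRect(q[:,:2].astype(np.float32))
                print(' ',name,c[2][i],q.mean(0).round(1),'rect',np.round(r[0],1),np.round(r[1],1),round(r[2],1))
E
```

```text
top table z 0.9682157126364928
 knob [246 234  13  15 145] [252.23448276 240.99310345] [498.5 191.7 218.8] [524.5 209.9 228.8] [480.  175.7 165.6]
  key [378 201  17  17 221] [ 614.6 -192.3   74.9] rect [ 614.7 -194.2] [50.  49.9] 89.2
  key [401 202  22  11 152] [ 620.1 -272.1   74.7] rect [ 620.2 -272.6] [25.3 66.6] 6.6
  key [378 224  21  21 193] [ 535.7 -197.5   74.6] rect [ 536.6 -201. ] [55.  56.6] 53.1
  key [406 225  19  17 208] [ 540.5 -277.5   75.1] rect [ 539.8 -276.9] [49.2 51.7] 60.1
  body [ 206  180   81   88 3305] [536.6 217.8  57.2] rect [579.7 234.8] [219.7 270. ] 84.3
  body [ 365  189   69   68 4073] [ 575.3 -233.8   62. ] rect [ 577.6 -234.9] [200.2 200.2] 3.6
  body [ 151  203   42   31 1162] [587.3 466.5  61.5] rect [588.1 467.3] [ 89.7 124.7] 2.7
scene table z 3.1901740589826204
 knob [359 180  14  14 145] [365.84827586 186.16551724] [509.8 184.7 213.1] [521.5 202.4 228.8] [490.8 172.1 192.3]
  key [241 286  26  19 309] [ 539.  -199.4   76. ] rect [ 536.9 -198.4] [54.5 55.4] 49.3
  key [262 301  29  23 361] [ 619.1 -194.7   76.3] rect [ 616.5 -192.7] [47.8 47.8] 4.6
  key [213 303  24  18 353] [ 545.1 -279.6   76.3] rect [ 543. -279.] [50.9 51.8] 44.5
  key [231 319  31  22 305] [ 623.7 -274.    75.9] rect [ 621.7 -272.6] [24.2 66.8] 5.4
  body [ 335  219  124   63 2589] [612.4 180.8  61.1] rect [581.3 234.1] [222.5 271. ] 84.5
  body [ 190  280  124   88 5773] [ 596.8 -246.8   63.8] rect [ 579.1 -235.4] [203.3 200.7] 3.9
  body [   0  356   82   68 1344] [ 508.7 -647.7   66.3] rect [ 502.3 -637.4] [ 55.1 155. ] 23.0
```

```bash
python3 - <<'E'
from h import *
for n in('top','scene'):
    f=dict(np.load(n+'.npz'));P=cloud(f);x,y,z=P[...,0],P[...,1],P[...,2]
    m=(z>185)&(z<240)&(abs(y-190)<60)&(abs(x-500)<60)&(f['pixels'].max(-1)<90)
    v,u=np.nonzero(m);(cx,cy),r=cv2.minEnclosingCircle(np.c_[u,v].astype(np.float32))
    print(n,cx,cy,r,[ray(f,cx,cy,h).round(1) for h in(200,209,214)])
E
```

```text
top 252.35964965820312 241.0614013671875 7.0706586837768555 [array([500.4, 194. , 200. ]), array([499.4, 192.7, 209. ]), array([498.9, 192. , 214. ])]
scene 366.5 187.0 8.01570987701416 [array([496.2, 201.5, 200. ]), array([508.7, 188.4, 209. ]), array([515.7, 181.2, 214. ])]
```

Request:
{"api": "carry_out", "payload": {"deltas": [[-1,20,-10,0,0,0,0.118],[-1,20,-30,0,0,0,0.118],[-1,20,-35,0,0,0,0.117],[-1,20,-35,0,0,0,0],[-1,20,-35,0,0,0,0],[-1,20,-35,0,0,0,0],[-1,20,-35,0,0,0,0],[-1,20,-35,0,0,0,0]]}}

```text
t: 0.77
ee_pos: [316.9, -308.9, 199.5]
orientation: [0.998, -0.065, -0.002, -0.002]
contact_force: [0.5, -0.5, 0.1]
finger_gap: 44.2
```

Request:
{"api": "carry_out", "payload": {"deltas": [[-1,4,-37,0,0,0,-0.03],[-1,4,-37,0,0,0,0],[-1,4,-37,0,0,0,0],[-1,4,-37,0,0,0,0],[-1,4,-37,0,0,0,0],[-1,4,-37,0,0,0,0],[-1,4,-37,0,0,0,0],[-1,4,-37,0,0,0,0]]}}

```text
t: 1.43
ee_pos: [380.9, -3.1, 199.1]
orientation: [0.999, -0.051, -0.002, -0.003]
contact_force: [0.9, 0.9, 0.1]
finger_gap: 0.4
```

Request:
{"api": "carry_out", "payload": {"deltas": [[-1,5,-34,2,0,0,0],[-1,5,-34,2,0,0,0],[-1,5,-34,2,0,0,0],[-1,5,-34,2,0,0,0],[-1,5,-34,2,0,0,0],[-1,2,-28,2,0,0,0],[-1,0,0,0,0,0,0],[-1,0,0,0,0,0,0]]}}

```text
t: 2.1
ee_pos: [425.9, 209.2, 186.0]
orientation: [0.999, -0.045, -0.002, -0.004]
contact_force: [-0.5, -0.0, -0.3]
finger_gap: 0.6
```

```bash
python3 - <<'E'
from h import *
f=grab('top');w=grab('wrist');s=grab('scene')
a=cv2.resize(f['pixels'][170:290,180:340],(400,300),interpolation=2);b=cv2.resize(w['pixels'],(400,300));c=cv2.resize(s['pixels'][140:290,320:520],(400,300),interpolation=2)
save(f,'a1',np.vstack([np.hstack([a,b]),np.hstack([c,c*0])]))
E
```

```text
(no output)
```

View pics/a1.png

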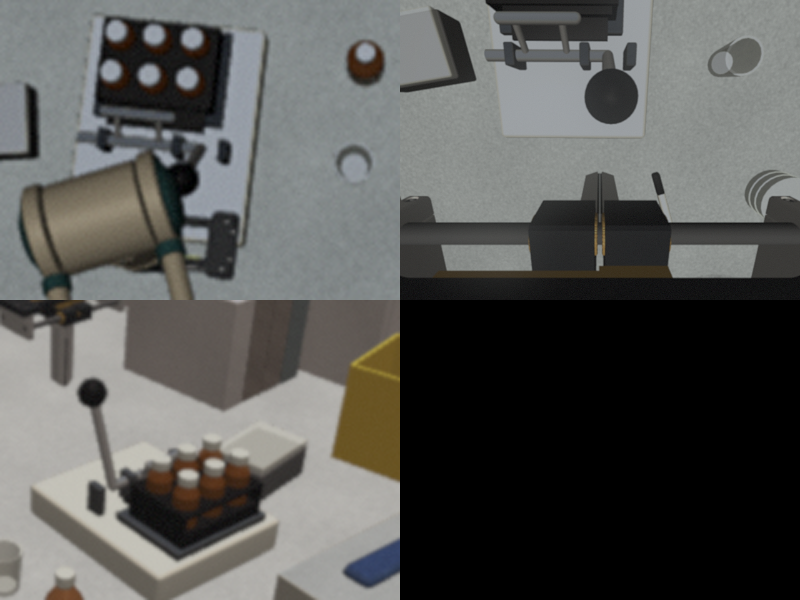

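Wrist view: the ball at (612,97) sits about 10 mm right of the finger line at x=598, which agrees with the measurement. I'll align and push.

Request:
{"api": "carry_out", "payload": {"deltas": [[-1,0,9,0,0,0,0],[-1,15,0,0,0,0,0],[-1,15,0,0,0,0,0],[-1,12,0,0,0,0,0],[-1,10,0,0,0,0,0],[-1,10,0,0,0,0,0],[-1,10,0,0,0,0,0],[-1,10,0,0,0,0,0]]}}

```text
t: 2.92
ee_pos: [509.1, 182.6, 187.3]
orientation: [0.999, -0.051, -0.006, -0.003]
contact_force: [-8.5, 0.6, 7.1]
finger_gap: 0.3
```

Request:
{"api": "carry_out", "payload": {"deltas": [[-1,9,0,0,0,0,0],[-1,9,0,0,0,0,0],[-1,9,0,0,0,0,0],[-1,9,0,0,0,0,0]]}}

```text
t: 3.25
ee_pos: [541.5, 178.9, 186.8]
orientation: [0.999, -0.051, -0.014, -0.003]
contact_force: [-2.1, -0.1, 1.8]
finger_gap: 0.6
```

Request:
{"api": "carry_out", "payload": {"deltas": [[-1,9,0,0,0,0,0],[-1,8,0,0,0,0,0],[-1,6,0,0,0,0,0],[-1,0,0,0,0,0,0]]}}

```text
t: 3.58
ee_pos: [572.9, 175.7, 184.4]
orientation: [0.999, -0.051, -0.011, -0.003]
contact_force: [-0.2, 0.8, 1.6]
finger_gap: 0.6
```

```bash
python3 - <<'E'
from h import *
w=grab('wrist');s=grab('scene')
b=cv2.resize(w['pixels'],(400,300));c=cv2.resize(s['pixels'][140:290,320:520],(400,300),interpolation=2)
save(s,'a2',np.hstack([b,c]))
f=s;P=cloud(f);x,y,z=P[...,0],P[...,1],P[...,2]
m=(z>170)&(z<240)&(abs(y-180)<60)&(abs(x-580)<70)&(f['pixels'].max(-1)<70)
v,u=np.nonzero(m);print(P[m].mean(0),P[m].max(0),P[m].min(0),u.mean(),v.mean())
print(manip.state()['ee_pos'],manip.state()['contact_force'])
E
```

```text
[609.9227599  173.75244274 210.09141886] [624.13467218 190.72546845 227.40349499] [579.87556673 162.75700028 172.87878237] 391.4920634920635 202.07407407407408
[571.68462375 175.87152583 184.6240454 ] [ 0.25002155 -0.38553719  0.19515748]
```

View pics/a2.png

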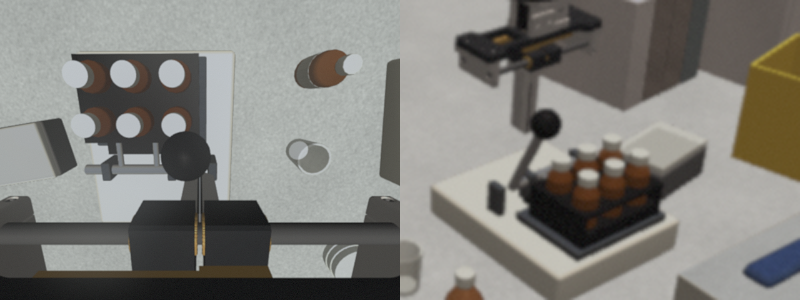

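Wrist and scene views: the ball has moved over by the bottles, at (185,157) and (545,125), so the lever looks snapped home. I'll back off and check it stays.

Request:
{"api": "carry_out", "payload": {"deltas": [[-1,-30,0,0,-0.006,0.022,0],[-1,-30,0,0,0,0,0],[-1,0,20,-5,0,0,-0.083],[-1,6,36,0,0,0,-0.07],[-1,7,38,0,0,0,0],[-1,7,38,0,0,0,0],[-1,7,38,0,0,0,0],[-1,7,38,0,0,0,0]]}}

```text
t: 4.35
ee_pos: [548.9, -21.9, 191.0]
orientation: [0.999, 0.037, 0.002, -0.001]
contact_force: [0.2, 0.3, 0.7]
finger_gap: 0.6
```

```bash
python3 - <<'E'
from h import *
for n in('scene','top'):
    f=grab(n);P=cloud(f);x,y,z=P[...,0],P[...,1],P[...,2]
    m=(z>185)&(z<240)&(abs(y-180)<60)&(abs(x-580)<70)&(f['pixels'].max(-1)<90)
    v,u=np.nonzero(m);print(n,P[m].mean(0),P[m].max(0),ray(f,u.mean(),v.mean(),205))
E
```

```text
scene [612.10156396 174.065885   211.4774842 ] [624.73971538 190.96572259 226.24382055] [604.2581544  183.35200301 205.        ]
top [601.15512454 181.66517206 216.43136021] [621.48246612 201.96860238 230.58238711] [603.208243   183.20888894 205.        ]
```

Request:
{"api": "carry_out", "payload": {"deltas": [[-1,10,34,0,0,0,0],[-1,10,34,0,0,0,0],[-1,10,34,5,0,0,0],[-1,10,34,10,0,0,0],[-1,10,30,20,0,0,0],[-1,0,0,30,0,0,0],[-1,0,0,10,0,0,0],[-1,0,0,0,0,0,0]]}}

```text
t: 5.12
ee_pos: [616.3, -192.6, 116.7]
orientation: [0.999, 0.034, 0.008, 0.001]
contact_force: [-0.8, 0.5, -0.1]
finger_gap: 0.5
```

```bash
python3 - <<'E'
from h import *
w=grab('wrist');save(w,'w3');s=manip.state();print(s['ee_pos'],R.from_quat(s['orientation']).as_matrix().round(4))
P=cloud(w);z=P[...,2];x=P[...,0];y=P[...,1]
m=((z>69)&(z<82)&(abs(x-578)<100)&(abs(y+235)<100)).astype(np.uint8);c=cv2.connectedComponentsWithStats(m)
for i in range(1,c[0]):
    if c[2][i,4]>150:
        q=P[c[1]==i];r=cv2.minAreaRect(q[:,:2].astype(np.float32));print(c[3][i].round(),q.mean(0).round(1),np.round(r[0],1),np.round(r[1],1),round(r[2],1))
E
```

```text
[ 616.02242041 -192.01815206  117.19051325] [[ 0.9976  0.0682  0.0155]
 [ 0.0682 -0.9977 -0.0015]
 [ 0.0154  0.0025 -0.9999]]
[319. 260.] [ 622.  -192.4   74.9] [ 615.6 -193.1] [45.7 46.2] 3.8
[431. 268.] [ 621.6 -271.8   74.7] [ 620.9 -272.6] [22. 66.] 3.9
[437. 346.] [ 560.9 -284.9   74.2] [ 560.7 -285.7] [13.2 26.4] 1.4
```

View pics/w3.png

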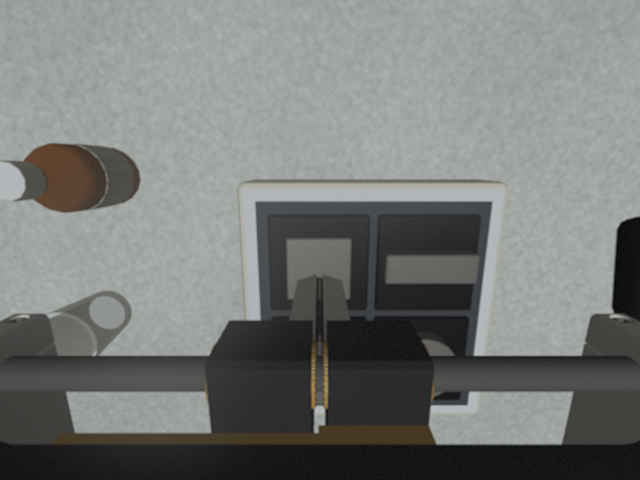

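Wrist view: square key at (319,260) right under the fingertips, bar at (431,268), and the round key partly hidden at (437,346). Positions match those from the fixed cameras to within 1 mm.

Request:
{"api": "carry_out", "payload": {"deltas": [[-1,0,0,15,0,0,0],[-1,0,0,12,0,0,0],[-1,0,0,8,0,0,0],[-1,0,0,5,0,0,0],[-1,0,0,4,0,0,0],[-1,0,0,3,0,0,0],[-1,0,0,0,0,0,0]]}}

```text
t: 5.75
ee_pos: [620.5, -187.9, 75.9]
orientation: [0.999, 0.037, 0.013, 0.003]
contact_force: [1.1, -0.4, 0.0]
finger_gap: 0.5
```

Request:
{"api": "carry_out", "payload": {"deltas": [[-1,-5,4,0,0.006,-0.026,0],[-1,0,0,4,0,0,0],[-1,0,0,3,0,0,0],[-1,0,0,3,0,0,0]]}}

```text
t: 6.08
ee_pos: [616.7, -192.4, 68.8]
orientation: [0.999, 0.037, 0.001, 0.001]
contact_force: [-1.5, -0.6, 5.1]
finger_gap: 0.2
```

Request:
{"api": "carry_out", "payload": {"deltas": [[-1,0,0,3,0,0,0],[-1,0,0,2,0,0,0],[-1,0,0,2,0,0,0]]}}

```text
t: 6.33
ee_pos: [616.8, -192.4, 67.2]
orientation: [0.999, 0.037, 0.003, 0.002]
contact_force: [-3.9, 1.7, 11.4]
finger_gap: 0.3
```

Request:
{"api": "carry_out", "payload": {"deltas": [[-1,0,0,-15,0,0,0],[-1,0,0,-20,0,0,0],[-1,-20,20,-5,0,0,0],[-1,-27,26,0,0,0,0],[-1,-25,23,0,0,0,0],[-1,-9,9,0,0,0,0],[-1,0,0,0,0,0,0],[-1,0,0,0,0,0,0]]}}

```text
t: 7.0
ee_pos: [543.9, -276.8, 108.3]
orientation: [0.999, 0.038, 0.009, 0.003]
contact_force: [0.0, 0.6, -0.5]
finger_gap: 0.5
```

```bash
python3 - <<'E'
from h import *
s=manip.state();print(s['ee_pos'],s['orientation'].round(4))
f=grab('scene');P=cloud(f);z=P[...,2];x=P[...,0];y=P[...,1]
m=(abs(x-616)<15)&(abs(y+193)<15)&(z<100);print('square top z',np.nanmedian(z[m]),m.sum())
E
```

```text
[ 543.93893212 -276.77625508  108.29052646] [0.9992 0.0382 0.0093 0.0029]
square top z 77.22697842821896 126
```

Request:
{"api": "carry_out", "payload": {"deltas": [[-1,-3,1,12,0.006,-0.018,0],[-1,-1,1,11,0,0,0],[-1,-1,1,6,0,0,0],[-1,0,0,0,0,0,0]]}}

```text
t: 7.38
ee_pos: [542.5, -276.6, 75.2]
orientation: [0.999, 0.041, -0.0, -0.001]
contact_force: [-1.1, 0.0, 1.6]
finger_gap: 0.8
```

Request:
{"api": "carry_out", "payload": {"deltas": [[-1,-1,1,4,0,0,0],[-1,0,0,3,0,0,0],[-1,0,0,3,0,0,0],[-1,0,0,3,0,0,0],[-1,0,0,2,0,0,0],[-1,0,0,2,0,0,0]]}}

```text
t: 7.88
ee_pos: [542.7, -276.6, 67.2]
orientation: [0.999, 0.043, 0.001, 0.001]
contact_force: [-2.4, 0.6, 10.0]
finger_gap: 0.4
```

Request:
{"api": "carry_out", "payload": {"deltas": [[-1,0,0,-15,0,0,0],[-1,0,0,-20,0,0,0],[-1,15,0,-5,0,0,0],[-1,25,1,0,0,0,0],[-1,24,1,0,0,0,0],[-1,8,1,0,0,0,0],[-1,0,0,0,0,0,0],[-1,0,0,0,0,0,0]]}}

```text
t: 8.55
ee_pos: [616.2, -273.6, 110.1]
orientation: [0.999, 0.043, 0.001, 0.002]
contact_force: [-0.4, -0.6, -0.8]
finger_gap: 0.5
```

```bash
python3 - <<'E'
from h import *
s=manip.state();print(s['ee_pos'],s['orientation'].round(4))
f=grab('scene');P=cloud(f);z=P[...,2];x=P[...,0];y=P[...,1]
for a,b in((616,-193),(543,-278)):
    m=(abs(x-a)<15)&(abs(y-b)<15)&(z<100);print('top z',np.nanmedian(z[m]),m.sum())
E
```

```text
[ 616.20560281 -273.58815014  110.10081734] [0.9991 0.0428 0.0013 0.0023]
top z 76.98277272980641 124
top z 77.32901985335786 119
```

Request:
{"api": "carry_out", "payload": {"deltas": [[-1,4,-1,12,0,0,0],[-1,0,0,11,0,0,0],[-1,0,0,5,0,0,0],[-1,0,0,0,0,0,0]]}}

```text
t: 8.93
ee_pos: [615.6, -271.9, 78.2]
orientation: [0.999, 0.042, -0.001, 0.001]
contact_force: [0.2, 0.5, -0.2]
finger_gap: 0.8
```

Request:
{"api": "carry_out", "payload": {"deltas": [[-1,5,0,0,0,0,0],[-1,1,0,0,0,0,0]]}}

```text
t: 9.1
ee_pos: [620.2, -271.1, 76.7]
orientation: [0.999, 0.042, -0.003, 0.0]
contact_force: [0.0, -0.0, 0.4]
finger_gap: 0.2
```

Request:
{"api": "carry_out", "payload": {"deltas": [[-1,0,0,4,0,0,0],[-1,0,0,3,0,0,0],[-1,0,0,3,0,0,0],[-1,0,0,3,0,0,0],[-1,0,0,3,0,0,0],[-1,0,0,2,0,0,0],[-1,0,0,2,0,0,0]]}}

```text
t: 9.68
ee_pos: [620.8, -271.4, 67.3]
orientation: [0.999, 0.042, -0.0, 0.002]
contact_force: [-2.5, 2.1, 7.4]
finger_gap: 0.4
```

Request:
{"api": "carry_out", "payload": {"deltas": [[-1,0,0,3,0,0,0],[-1,0,0,3,0,0,0]]}}

```text
t: 9.85
ee_pos: [620.8, -271.4, 67.1]
orientation: [0.999, 0.042, 0.001, 0.003]
contact_force: [-4.3, 2.3, 16.2]
finger_gap: 0.5
```

Request:
{"api": "carry_out", "payload": {"deltas": [[-1,0,0,-15,0,0,0],[-1,0,0,-25,0,0,0],[-1,0,0,-30,0,0,0],[-1,0,0,-30,0,0,0],[-1,0,0,-20,0,0,0],[-1,0,0,0,0,0,0],[-1,0,0,0,0,0,0]]}}

```text
t: 10.43
ee_pos: [621.7, -271.3, 191.9]
orientation: [0.999, 0.042, 0.004, 0.005]
contact_force: [-0.1, -0.6, -0.0]
finger_gap: 0.8
```

```bash
python3 - <<'E'
from h import *
f=grab('scene');P=cloud(f);z=P[...,2];x=P[...,0];y=P[...,1]
for n,a,b in(('sq',616,-193),('rd',543,-278),('bar',622,-273),('cross',537,-198)):
    m=(abs(x-a)<9)&(abs(y-b)<9)&(z<100);print(n,np.nanmedian(z[m]),m.sum())
m=(z>185)&(z<240)&(abs(y-180)<60)&(abs(x-580)<70)&(f['pixels'].max(-1)<90);print('ball',P[m].mean(0))
f0=dict(np.load('scene.npz'));d=(np.abs(f['pixels'].astype(int)-f0['pixels']).max(-1)>25)
im=f['pixels'].copy();im[d,0]=255;save(f,'end',np.vstack([np.hstack([cv2.resize(f['pixels'],(400,300)),cv2.resize(im,(400,300))])]))
print(manip.state()['t'],manip.state()['ee_pos'],manip.state()['contact_force'],manip.state()['joint_velocities'].round(3))
E
```

```text
sq 77.11952451262442 46
rd 77.5788025595549 46
bar 76.59421871017275 58
cross 76.98343198277723 45
ball [612.6456369  174.01319229 211.71311109]
10.4833 [ 621.75186487 -271.299675    191.87239229] [0.69054073 0.17051386 0.7277578 ] [ 0.     0.013  0.02   0.    -0.002 -0.001]
```

View pics/end.png

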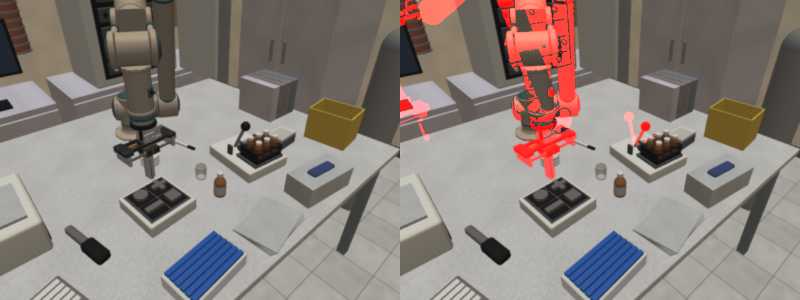

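The end view shows only the arm and the lever changed, with the ball now at (245,127). All bystanders are where they were and all four keys are up. I'll hand it in.

```bash
python3 -c "
from cell import manip
print(manip.job_done())"
```

```text
the job is handed in; nothing more can be done
None
```

The rack is locked and the cycle keys were pressed in order (square, round, bar), and I handed the job in at about 10.5 s of the 54 s allowed.

- **Lever:** I pushed the ball with the closed fingers past the stiff point and backed off. It settled at about 1.0 rad and was still there after the last key.
- **Keys:** Each went down about 8 mm, with 10 to 16 N at the bottom against the 6 N that holds a key fully down. I saw the square and round keys come back up before pressing the next one.
- **Last check:** All four keys were up and the cross key was never touched. Comparing the first and last scene pictures, only the arm and the lever had changed, so none of the loose things moved. The gripper was clear of everything.

No check failed. The scene camera read heights about 2 mm higher than the top camera, which is within its stated calibration error. On the way down the tool drifted up to 5 mm sideways, and I corrected that before pressing.

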